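# Stow the cartons in bays by height

## Task

Put the three taped cardboard cartons away, lid up, each in the stock bay whose roof just clears it: lowest carton in the lowest bay, middle in the middle, tallest in the tallest. Slide each one lengthwise and straight in under the roof from the open front until its end is against the stop at the back, then let go of it. Leave the headband, the tape roll and the bottle where they are.

Things in the scene. Friction and masses are not known exactly. Their poses are not given: they have to be found in the camera images.
- carton_low: the lowest of three closed cardboard cartons with white paper tape along the lid: loose, 140 long (its x) x 48 wide (its y) x 42 mm high, 0.08 to 0.17 kg. Both ends are alike. Origin at the centre of its underside, z up.
- carton_mid: the middle-height of three closed cardboard cartons with white paper tape along the lid: loose, 140 long (its x) x 48 wide (its y) x 62 mm high, 0.08 to 0.17 kg. Both ends are alike. Origin at the centre of its underside, z up.
- carton_tall: the tallest of three closed cardboard cartons with white paper tape along the lid: loose, 140 long (its x) x 48 wide (its y) x 82 mm high, 0.08 to 0.17 kg. Both ends are alike. Origin at the centre of its underside, z up.
- bay_low: lowest of 3 fixed aluminium bays. Origin on the bench under its centre; x from open front to back. Deck x +-75, y +-41 mm, its top at z 10. From x -5 to 75: roof 5 thick, underside 54 mm above the deck, on side walls 70 apart inside; before x -5 open above and at the sides. Rear stop 12 high above the deck, inner face at x 70. Carton home: centre at x 0, 65 mm left in front of the roof
- bay_mid: middle-height of 3 fixed aluminium bays. Origin on the bench under its centre; x from open front to back. Deck x +-75, y +-41 mm, its top at z 10. From x -5 to 75: roof 5 thick, underside 74 mm above the deck, on side walls 70 apart inside; before x -5 open above and at the sides. Rear stop 12 high above the deck, inner face at x 70. Carton home: centre at x 0, 65 mm left in front of the roof
- bay_tall: tallest of 3 fixed aluminium bays. Origin on the bench under its centre; x from open front to back. Deck x +-75, y +-41 mm, its top at z 10. From x -5 to 75: roof 5 thick, underside 94 mm above the deck, on side walls 70 apart inside; before x -5 open above and at the sides. Rear stop 12 high above the deck, inner face at x 70. Carton home: centre at x 0, 65 mm left in front of the roof
- headband: bystander: loose white plastic face-shield headband lying flat, an open ring 160 mm across and 20 mm high; origin on the bench, on its mirror line, 50 mm from the arc centre on the open side
- tape_roll: bystander: loose grey roll of tape lying flat, 84 mm across, 24 mm high; origin at the centre of its underside
- gel_bottle: bystander: loose white bottle with grey cap, 54 mm across, 130 mm tall, standing; origin at the centre of its underside
Things that resemble listed ones, but are neither listed nor needed, are in the scene too. What is shaped like the carton_mid but yellow is not meant.

How it is judged:
By the outcome, as a careful person would: the job done as asked, in the order asked, and still so for the second after the job is handed in, with the robot touching nothing.
It also fails if it takes over 104 s, if anything falls off the work surface, if the arm or the gripper's body presses on something with over 40 N, if the wrist force passes 120 N, or if a joint passes its speed limit or range.

## Robot

A 6-joint arm with a two-finger parallel gripper is mounted at the origin on the work surface. World frame = base frame: x ahead of the robot, y to its left, z up, the work surface at z = 0. Lengths are in m, angles in rad, forces in N, time in s.
With the tool pointing down it reaches from about 0.35 to 0.775 m from the base axis. Payload 7.3 kg.
Tool frame: the origin (TCP) lies midway between the tips of the shut fingers; the grasp point (between the pads) lies 19 mm behind it (robot.grip_depth is the z of the grasp point in the tool frame, in m); z points along the fingers, y is the line along which they close (so a half turn about z gives the same grasp; the last joint's range is limited). The gripper opens to 92 mm and grips with 3 to 60 N. Pads are 19 mm wide; open, the fingers measure 130 mm over their backs; the gripper's body (75 mm by 190 mm) begins 47 mm behind the grasp point.
Start: joints at [0.986, 0.342, 1.524, -0, 1.275, -0.146], TCP at [0.223, 0.475, 0.227] pointing down, gripper open.
Joint ranges: [-2.53, 2.53], [-0.77, 2.02], [0.04, 2.7], [-1, 4.14], [0.28, 2.66], [-3.11, 3.11]. Speed limits (rad/s): [2.57, 2.57, 3.14, 3.14, 3.14, 3.14].

## Interface

Orientations are given as [roll, pitch, yaw] about the fixed x, y, z axes, in that order (R = Rz(yaw) Ry(pitch) Rx(roll)).
In Python, from cell import robot, viewer gives the robot as it stands.
- The arm moves only by the tool step_arm, never from a script. Its argument "increments" is a list of rows, each an object with "delta_pos": the shift along the tool's x, y, z in cm, a list of three; "dr": the turn, a rotation vector about the tool's x, y, z in degrees, a list of three; "fingers": the closure, from -1 (fully open) to 1 (shut), so that 0 is half open. In form: [{"delta_pos": [tx, ty, tz], "dr": [wx, wy, wz], "fingers": fingers}, ...]. A call has exactly 5 rows; each row is the pose to reach, as a shift and turn from the pose commanded when the call began, along the tool's axes at that moment; what a row does not reach only later rows make up. A row lasts 1/8 s, in which the tool goes at most 62.5 mm and 10.7 degrees, less where a joint would pass 70% of its speed; a pose out of reach is approached as far as the arm can. A call with a gripper value outside its range is refused whole. The fingers move at their own pace and stop on an object; "newtons" is the grip in N (left out, the last holds). Time passes only in rows, so rows that repeat a pose let the fingers close, or fill a call up. It gives the time, the measured TCP pose, the force, the opening and the grip force at its end, in the units of the state.
- robot.observe(): the state, without advancing time (a new reading comes with each control period).
- viewer.read_camera(name): name is "scene" or "top"; returns the picture (384x512x3 uint8, red, green, blue); there is no depth.
- viewer.camera_params(name): a dict with "K" (3x3 intrinsics, pixels), "T" (4x4, takes a point from camera to world coordinates). Camera axes: x right, y down, z forward; pixel columns grow to the right and rows downward; lengths in m; the calibration is good to about 2 mm. A picture is of the moment at which its call begins. camera_params takes no time and is no camera call.
- robot.hand_in(): hands the job in; it is judged then, once.
The state is a dict: "time": time; "qpos": joint angles; "qvel": joint speeds; "joint_efforts": joint torques, N m; "tool_pos": TCP position; "tool_rot": TCP orientation; "contact_force": force on the tool from outside, world axes, zero at the start; "torque": the same for the moment, N m; "opening": finger opening in m; "grip_force": force on a finger pad.
Only numpy, scipy, OpenCV 4.12 (cv2) and the standard library are available. Lean on these libraries where they do the work, as an engineer would, in place of code of your own. Each camera call takes 0.05 s, during which the arm holds its last target. There are 200 camera calls.

## Working session

There is one attempt and no reset: what is moved stays moved. The work goes in short steps, Python scripts to look and compute and a tool call to move; the robot and the scene stay as the last step left them, time stands still between calls to the robot, and variables do not carry over. Pictures are saved under pics/ and viewed, at most 14 in all, crops included, and the job is handed in when it is done.

Besides the shell and the picture viewer there is one more tool, called after "Request:" by a JSON object that holds its "api" and its "payload". step_arm: Moves the arm, as the interface text tells. Its arguments: {"type":"object","properties":{"increments":{"type":"array"},"newtons":{"type":"number"}},"required":["increments"]}

```bash
mkdir -p pics; ls; python3 - <<'E'
from cell import robot, viewer
import cv2
print(robot.observe(), robot.grip_depth)
for n in ("scene","top"):
    im=viewer.read_camera(n); p=viewer.camera_params(n)
    print(n,p["K"].round(1).tolist(),p["T"].round(4).tolist())
    cv2.imwrite(f"pics/{n}0.png",cv2.resize(im[:,:,::-1],None,fx=1.5,fy=1.5,interpolation=cv2.INTER_CUBIC))
    cv2.imwrite(f"raw_{n}0.png",im[:,:,::-1])
E
```

```text
pics
{'time': 0.0, 'qpos': array([ 9.86026887e-01,  3.42712484e-01,  1.52499922e+00,  1.98399853e-05,
        1.27541051e+00, -1.45995179e-01]), 'qvel': array([-0.00216403,  0.00057889, -0.00210386, -0.00104693, -0.0001559 ,
       -0.00075671]), 'joint_efforts': array([-2.58349050e-03, -4.31266594e+01, -2.44199646e+01,  7.14870170e-02,
        5.63182938e-02, -1.96111473e-04]), 'tool_pos': array([0.22278351, 0.47494259, 0.2260565 ]), 'tool_rot': array([-3.14008213e+00, -2.41285467e-04,  2.70281242e+00]), 'contact_force': array([-0.85772887,  0.55706848, -0.42171678]), 'torque': array([-0.0111286 , -0.01511928,  0.02561873]), 'grip_force': 0.0, 'opening': 0.09205596715218795} -0.0188
scene [[372.8, 0.0, 254.5], [0.0, 372.8, 186.9], [0.0, 0.0, 1.0]] [[0.031, 0.7996, -0.5998, 1.1716], [0.9994, -0.0145, 0.0324, -0.045], [0.0172, -0.6004, -0.7995, 0.8762], [0.0, 0.0, 0.0, 1.0]]
top [[361.6, 0.0, 258.5], [0.0, 361.6, 193.8], [0.0, 0.0, 1.0]] [[0.0241, -0.9927, 0.1179, 0.4181], [-0.9993, -0.0271, -0.0241, 0.0165], [0.0271, -0.1173, -0.9927, 1.1475], [0.0, 0.0, 0.0, 1.0]]
```

View pics/scene0.png

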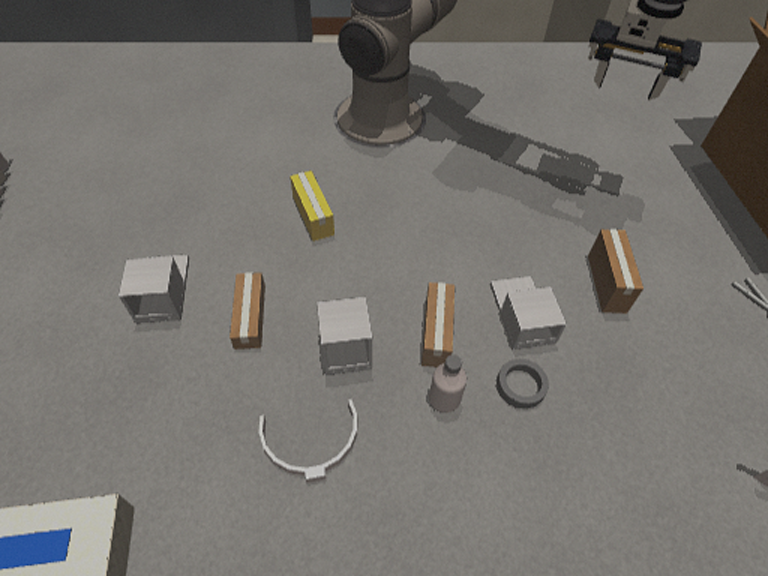

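View pics/top0.png

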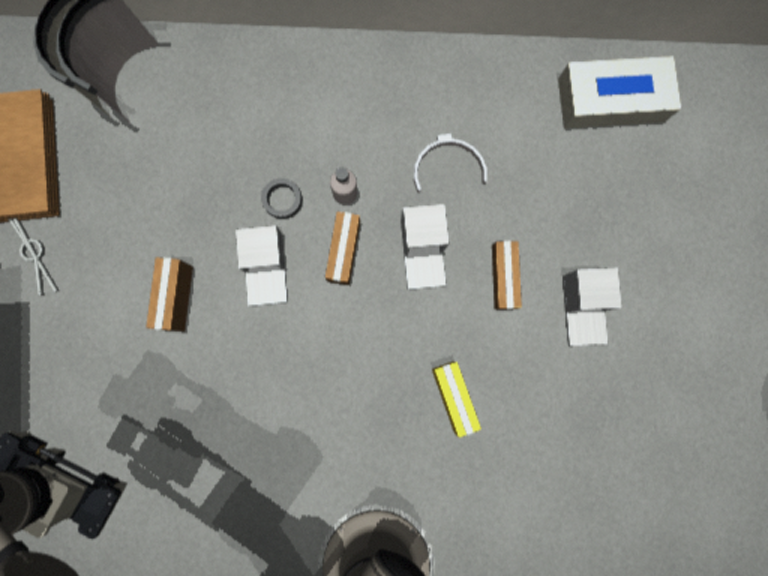

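The scene picture (1.5x) shows three brown taped cartons at (247,310), (438,322) and (615,270). The yellow lookalike is at (312,205), and the three bays are at (152,285), (345,333) and (528,312). The top picture has the same cartons at (508,274), (343,247) and (165,293), and the yellow one at (457,398), which is not meant. All bays open towards the robot (down in the top picture). I'll measure heights by triangulating across the two views.

```bash
cat > h.py <<'E'
import numpy as np, cv2
from cell import robot, viewer
P={n:viewer.camera_params(n) for n in ("scene","top")}
def ray(n,uv):
    K,T=P[n]["K"],P[n]["T"]; d=T[:3,:3]@np.linalg.solve(K,[uv[0],uv[1],1]); return T[:3,3],d/np.linalg.norm(d)
def plane(n,uv,z):
    o,d=ray(n,uv); return o+d*(z-o[2])/d[2]
def tri(us,ut):
    A=np.zeros((3,3));b=np.zeros(3);R=[ray("scene",us),ray("top",ut)]
    for o,d in R: M=np.eye(3)-np.outer(d,d);A+=M;b+=M@o
    p=np.linalg.solve(A,b); return p,max(np.linalg.norm((np.eye(3)-np.outer(d,d))@(p-o)) for o,d in R)
def proj(n,p):
    T=np.linalg.inv(P[n]["T"]); c=P[n]["K"]@(T[:3,:3]@p+T[:3,3]); return c[:2]/c[2]
def comps(m,lo=60,hi=6000):
    k,l,s,c=cv2.connectedComponentsWithStats(m.astype(np.uint8)); return [(l==i,s[i],c[i]) for i in range(1,k) if lo<s[i][4]<hi]
def hsv(im): return cv2.cvtColor(im,cv2.COLOR_RGB2HSV).astype(int)
def cartons(im,lo=60):
    H=hsv(im); br=(H[...,0]>5)&(H[...,0]<20)&(H[...,1]>90)&(H[...,2]>40)
    wh=(H[...,1]<75)&(H[...,2]>165); out=[]
    closed=cv2.morphologyEx(br.astype(np.uint8),cv2.MORPH_CLOSE,np.ones((9,9)))
    for m,s,c in comps(closed,300,3000):
        t=comps(wh&(m>0),lo//2)
        if t:
            t=max(t,key=lambda a:a[1][4]); ys,xs=np.nonzero(t[0]); out.append((c,s,cv2.minAreaRect(np.c_[xs,ys].astype(np.float32))))
    return out
E
python3 - <<'E'
from h import *
for n in ("scene","top"):
    im=cv2.imread(f"raw_{n}0.png")[:,:,::-1].copy()
    for c,s,r in cartons(im): print(n,"carton",c.round(1),s[:4],"tape",np.round(r[0],1),np.round(r[1],1),round(r[2],1))
    H=hsv(im); w=(H[...,1]<30)&(H[...,2]>150)
    for m,s,c in comps(w,200,3000): print(n,"white",c.round(1),s)
im=cv2.imread("raw_top0.png"); cv2.imwrite("pics/topc.png",cv2.resize(im[130:240,90:430],None,fx=2.35,fy=2.35,interpolation=cv2.INTER_CUBIC))
im=cv2.imread("raw_scene0.png"); cv2.imwrite("pics/scc.png",cv2.resize(im[140:260,70:440],None,fx=2.15,fy=2.15,interpolation=cv2.INTER_CUBIC))
E
```

```text
scene carton [410.  180.6] [393 153  36  56] tape [414.4 172. ] [40.7  4.6] 73.7
scene carton [163.7 207.1] [153 182  21  50] tape [163.6 203. ] [ 5.  40.4] 4.4
scene carton [292.3 215.2] [282 189  21  55] tape [292.9 211. ] [ 5.4 42.3] 3.2
scene white [ 99.5 182.5] [ 79 170  46  27 831]
scene white [163.7 202.7] [160 181   8  44 207]
scene white [352.7 201.1] [ 328  184   49   36 1034]
scene white [292.9 210.4] [290 188   7  46 225]
scene white [228.9 212.8] [212 198  36  31 907]
scene white [207.1 299.9] [172 266  66  53 371]
scene white [ 43.2 355.4] [   0  329   77   55 2629]
top carton [228.1 165. ] [217 141  23  48] tape [227.7 164.4] [ 5.2 44.3] 10.1
top carton [337.5 183.1] [329 161  19  45] tape [338.7 183. ] [44.1  5.1] 87.4
top carton [112.5 196.2] [ 98 172  30  48] tape [108.  195.5] [ 5.4 45.9] 7.8
top white [416.1  56.6] [ 379   37   76   40 2105]
top white [441.3 148.3] [426 132  28  30 259]
top white [ 24.9 178.2] [  7 146  40  57 408]
```

View pics/topc.png

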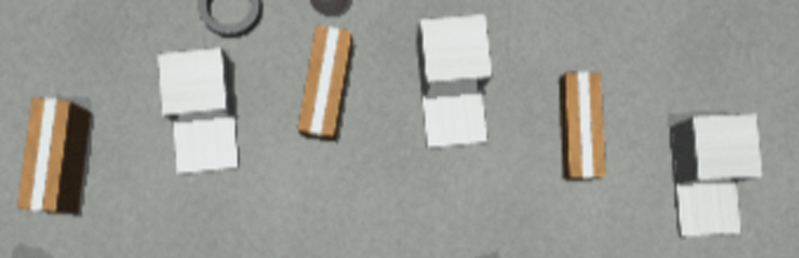

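View pics/scc.png

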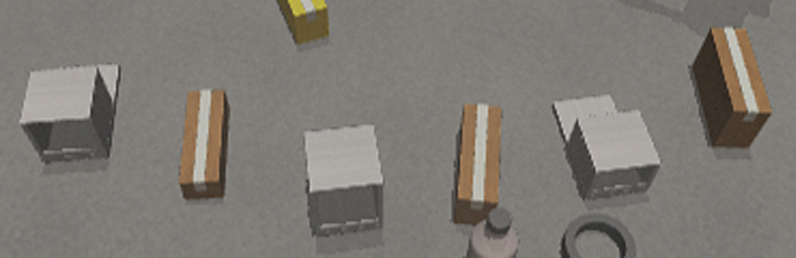

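The crops confirm the cartons. In the top crop the brown ones are at (50,155), (325,83) and (585,125), and the bays from left to right are at (200,110), (455,80) and (720,175). In the scene crop the left carton is the lowest and the right one the tallest. Next I'll triangulate.

```bash
python3 - <<'E'
from h import *
I={n:cv2.imread(f"raw_{n}0.png")[:,:,::-1].copy() for n in P}
S=sorted(cartons(I["scene"]),key=lambda a:a[0][0]); T=sorted(cartons(I["top"]),key=lambda a:-a[0][0])
def ends(r):
    b=cv2.boxPoints(r); b=b[np.argsort(b[:,1])]; return b[:2].mean(0),b[2:].mean(0)
for s,t in zip(S,T):
    es,et=ends(s[2]),ends(t[2])
    p,e=tri(es[0],et[1])   # robot-side end
    h=min([.042,.062,.082],key=lambda h:abs(h-p[2]))
    a,b=plane("top",et[1],h),plane("top",et[0],h)
    print("carton z",p.round(3),"err",round(e,4),"h",h,"ctr",((a+b)/2).round(4),"yaw",np.degrees(np.arctan2(*(b-a)[1::-1])).round(1),"len",np.linalg.norm(b-a).round(3))
H=hsv(I["top"]); w=(H[...,1]<40)&(H[...,2]>185)
tt=[]
for m,s,c in comps(w,300,2000):
    if not 130<c[1]<240 : continue
    ys,xs=np.nonzero(m); q=cv2.minAreaRect(np.c_[xs,ys].astype(np.float32)); print("top",c.round(1),s,np.round(q[1],1),round(q[2],1)); tt.append((c,cv2.boxPoints(q)))
# roofs: front(robot) & back edges at candidate heights from width
W=(hsv(I["scene"])[...,1]<30)&(hsv(I["scene"])[...,2]>150)
for m,s,c in comps(W,700,1100):
    cs=max(cv2.findContours(m.astype(np.uint8),0,2)[0],key=cv2.contourArea); print("scene",c.round(1),cv2.approxPolyDP(cs,3,True)[:,0].tolist())
for c,b in tt: 
    b=b[np.argsort(b[:,1])]; print("q",b.round(1).tolist())
    for z in (.01,.069,.089,.109): print(z,[ (plane("top",u,z)[:2]*1e3).round(0).tolist() for u in (b[:2].mean(0),b[2:].mean(0))], "w",(np.linalg.norm(plane("top",b[0],z)-plane("top",b[1],z))*1e3).round(1))
E
```

```text
carton z [ 0.522 -0.263  0.036] err 0.0001 h 0.042 ctr [ 0.5908 -0.2589  0.042 ] yaw 2.5 len 0.139
carton z [0.569 0.096 0.056] err 0.0002 h 0.062 ctr [0.6355 0.086  0.062 ] yaw -8.0 len 0.137
carton z [0.461 0.436 0.083] err 0.0002 h 0.082 ctr [0.5283 0.4319 0.082 ] yaw -3.5 len 0.135
top [283.7 149.8] [269 136  30  28 725] [26.5 27.5] 84.3
top [171.1 164. ] [157 150  29  29 698] [25.7 27.2] 84.6
top [283.1 180.6] [270 170  27  22 521] [20.7 25.6] 86.4
top [399.2 191.8] [385 178  29  28 703] [26.2 27.2] 86.6
top [176.9 191.2] [164 180  27  24 557] [21.4 26.1] 84.3
top [391.1 218.5] [378 208  27  23 537] [22.1 25.1] 84.3
scene [ 99.5 182.5] [[124, 170], [85, 173], [79, 196], [110, 194], [114, 171], [122, 186]]
scene [352.7 201.1] [[328, 187], [333, 204], [339, 195], [347, 219], [376, 215], [366, 191], [357, 192], [353, 184]]
scene [228.9 212.8] [[243, 198], [212, 201], [214, 228], [247, 224]]
q [[296.0, 135.3000030517578], [268.70001220703125, 138.0], [298.70001220703125, 161.60000610351562], [271.29998779296875, 164.39999389648438]]
0.01 [[742.0, -84.0], [655.0, -94.0]] w 89.2
0.069
[... 1074 characters left out ...]
09 [[598.0, -419.0], [521.0, -422.0]] w 81.0
q [[188.8000030517578, 179.1999969482422], [162.89999389648438, 181.8000030517578], [191.0, 200.5], [165.0, 203.10000610351562]]
0.01 [[589.0, 251.0], [521.0, 241.0]] w 81.8
0.069 [[580.0, 239.0], [516.0, 230.0]] w 77.6
0.089 [[577.0, 235.0], [514.0, 226.0]] w 76.1
0.109 [[574.0, 231.0], [512.0, 222.0]] w 74.7
q [[402.5, 206.1999969482422], [377.6000061035156, 208.6999969482422], [404.70001220703125, 228.1999969482422], [379.79998779296875, 230.6999969482422]]
0.01 [[521.0, -431.0], [451.0, -437.0]] w 81.1
0.069 [[516.0, -408.0], [450.0, -413.0]] w 76.9
0.089 [[514.0, -400.0], [449.0, -406.0]] w 75.4
0.109 [[512.0, -392.0], [448.0, -398.0]] w 74.0
```

```bash
python3 - <<'E'
from h import *
# order: front -y, front +y, back -y, back +y ; scene then top ; deck front mid px (top)
B={"L(-y)":([(85,173),(114,171),(79,196),(110,194)],[(413.5,204),(386.4,205.6),(412,177.8),(384.8,179.4)],[(404.7,228.2),(379.8,230.7)]),
"M":([(212,201),(243,198),(214,228),(247,224)],[(298.7,161.6),(271.3,164.4),(296,135.3),(268.7,138)],[(296.6,190.1),(271,191.7)]),
"R(+y)":([(339,195),(366,191),(347,219),(376,215)],[(185.9,175.5),(158.8,178.1),(183.4,149.9),(156.3,152.4)],[(191,200.5),(165,203.1)])}
for k,(s,t,d) in B.items():
    pts=[tri(a,b) for a,b in zip(s,t)]; z=np.median([p[2] for p,_ in pts])
    h=min([.069,.089,.109],key=lambda v:abs(v-z))
    q=np.array([plane("top",u,h) for u in t]); f=(plane("top",d[0],.01)+plane("top",d[1],.01))/2
    back=(q[2]+q[3])/2; v=(back-f)[:2]
    print(k,"z",[round(p[2],3) for p,_ in pts],"h",h,"front",f.round(4),"back",back.round(4),"len",np.linalg.norm(v).round(4),"yaw",np.degrees(np.arctan2(v[1],v[0])).round(2),
      "yaw edges",[np.degrees(np.arctan2(*(q[b]-q[a])[1::-1])).round(1) for a,b in ((0,2),(1,3))],[np.degrees(np.arctan2(-(q[b]-q[a])[0],(q[b]-q[a])[1])).round(1) for a,b in ((0,1),(2,3))],"ctr",((f+back)/2).round(4))
E
```

```text
L(-y) z [np.float64(0.089), np.float64(0.087), np.float64(0.092), np.float64(0.089)] h 0.089 front [ 0.4514 -0.4371  0.01  ] back [ 0.6013 -0.4272  0.089 ] len 0.1502 yaw 3.78 yaw edges [np.float64(1.8), np.float64(2.5)] [np.float64(4.9), np.float64(5.0)] ctr [ 0.5264 -0.4321  0.0495]
M z [np.float64(0.111), np.float64(0.108), np.float64(0.112), np.float64(0.11)] h 0.109 front [ 0.5649 -0.0913  0.01  ] back [ 0.7135 -0.0751  0.109 ] len 0.1495 yaw 6.23 yaw edges [np.float64(6.4), np.float64(6.7)] [np.float64(7.6), np.float64(7.6)] ctr [ 0.6392 -0.0832  0.0595]
R(+y) z [np.float64(0.068), np.float64(0.069), np.float64(0.07), np.float64(0.07)] h 0.069 front [0.5212 0.2412 0.01  ] back [0.669  0.2617 0.069 ] len 0.1492 yaw 7.92 yaw edges [np.float64(8.2), np.float64(8.7)] [np.float64(7.2), np.float64(7.2)] ctr [0.5951 0.2514 0.0395]
```

```bash
cat >> h.py <<'E'
from scipy.spatial.transform import Rotation as Ro
BAY={"low":(.5951,.2514,7.9),"mid":(.5264,-.4321,3.7),"tall":(.6392,-.0832,6.6)}
CAR={"low":(.5908,-.2589,2.5),"mid":(.6355,.086,-8.),"tall":(.5283,.4319,-3.5)}
def plan(base,off,z,label="",src=None):
    """tool at frame base=(x,y,yawdeg), off=(along,across) mm, TCP height z; prints tool-axis move in cm / deg; returns pose"""
    s=src or (robot.observe()["tool_pos"],Ro.from_euler("xyz",robot.observe()["tool_rot"]))
    a=np.radians(base[2]); c,n=np.cos(a),np.sin(a); o=np.array(off)/1e3
    p=np.array([base[0]+c*o[0]-n*o[1],base[1]+n*o[0]+c*o[1],z]); R=Ro.from_euler("xyz",[np.pi,0,np.pi+a])
    print(label,"pos",(s[1].inv().apply(p-s[0])*100).round(2).tolist(),"dr",np.degrees((s[1].inv()*R).as_rotvec()).round(1).tolist(),"tcp",p.round(4).tolist()); return p,R
E
python3 - <<'E'
from h import *
a=plan(CAR["low"],(-38,0),.15,"above low")
E
```

```text
above low pos [-61.12, -52.55, 7.67] dr [-0.1, -0.0, -27.6] tcp [0.5528, -0.2606, 0.15]
```

Request:
{"api": "step_arm", "payload": {"increments": [{"delta_pos": [-4,-3.5,0],"dr": [0,0,0],"fingers": -1},{"delta_pos": [-9,-7.8,0],"dr": [0,0,0],"fingers": -1},{"delta_pos": [-13.6,-11.8,0],"dr": [0,0,0],"fingers": -1},{"delta_pos": [-18.3,-15.9,0],"dr": [0,0,0],"fingers": -1},{"delta_pos": [-23,-20,0],"dr": [0,0,0],"fingers": -1}], "newtons": 35}}

```text
time: 0.72
tool_pos: [0.3459, 0.1962, 0.2267]
tool_rot: [3.141, 0.0, 2.703]
contact_force: [0.9, -0.1, 0.4]
opening: 0.0919
grip_force: 0.0
```

Request:
{"api": "step_arm", "payload": {"increments": [{"delta_pos": [-4.6,-4,0],"dr": [0,0,0],"fingers": -1},{"delta_pos": [-9.2,-8,0],"dr": [0,0,0],"fingers": -1},{"delta_pos": [-13.8,-12,0],"dr": [0,0,0],"fingers": -1},{"delta_pos": [-18.4,-16,0],"dr": [0,0,0],"fingers": -1},{"delta_pos": [-23,-20,0],"dr": [0,0,0],"fingers": -1}]}}

```text
time: 1.35
tool_pos: [0.4692, -0.0827, 0.2265]
tool_rot: [3.141, -0.0, 2.702]
contact_force: [0.6, 0.4, -0.3]
opening: 0.0918
grip_force: 0.0
```

Request:
{"api": "step_arm", "payload": {"increments": [{"delta_pos": [-4,-3.4,2],"dr": [0,0,-7],"fingers": -1},{"delta_pos": [-8,-6.8,4],"dr": [0,0,-14],"fingers": -1},{"delta_pos": [-12,-10,6],"dr": [0,0,-21],"fingers": -1},{"delta_pos": [-15.1,-12.6,7.7],"dr": [0,0,-27.6],"fingers": -1},{"delta_pos": [-15.1,-12.6,7.7],"dr": [0,0,-27.6],"fingers": -1}]}}

```text
time: 1.98
tool_pos: [0.5514, -0.2608, 0.1469]
tool_rot: [3.14, -0.003, -3.101]
contact_force: [-0.5, 0.3, 0.3]
opening: 0.0916
grip_force: 0.0
```

```bash
python3 - <<'E'
from h import *
s=robot.observe(); print(s["time"],s["tool_pos"],s["tool_rot"],s["qvel"].round(3))
a=plan(CAR["low"],(-38,0),.007,"grasp low")
E
```

```text
1.975 [ 0.55142415 -0.26084089  0.14692158] [ 3.13956523 -0.00323426 -3.1011074 ] [ 0.042 -0.063  0.041  0.013  0.021  0.062]
grasp low pos [-0.19, -0.01, 13.99] dr [0.1, -0.2, -0.2] tcp [0.5528, -0.2606, 0.007]
```

Request:
{"api": "step_arm", "payload": {"increments": [{"delta_pos": [-0.1,0,3.5],"dr": [0,0,0],"fingers": -1},{"delta_pos": [-0.1,0,7.5],"dr": [0,0,0],"fingers": -1},{"delta_pos": [-0.1,0,11],"dr": [0,0,0],"fingers": -1},{"delta_pos": [-0.1,0,13.4],"dr": [0,0,0],"fingers": -1},{"delta_pos": [-0.1,0,14.1],"dr": [0,0,0],"fingers": -0.3}]}}

```text
time: 2.6
tool_pos: [0.5521, -0.2574, 0.0077]
tool_rot: [3.14, -0.002, -3.099]
contact_force: [-0.8, -0.4, 0.5]
opening: 0.0859
grip_force: 0.0
```

Request:
{"api": "step_arm", "payload": {"increments": [{"delta_pos": [0,0,0],"dr": [0,0,0],"fingers": 1},{"delta_pos": [0,0,0],"dr": [0,0,0],"fingers": 1},{"delta_pos": [0,0,0],"dr": [0,0,0],"fingers": 1},{"delta_pos": [0,0,0],"dr": [0,0,0],"fingers": 1},{"delta_pos": [0,0,0],"dr": [0,0,0],"fingers": 1}]}}

```text
time: 3.22
tool_pos: [0.5533, -0.2591, 0.0094]
tool_rot: [-3.141, 0.001, -3.099]
contact_force: [-1.0, 0.3, 4.4]
opening: 0.0479
grip_force: 35.0
```

Request:
{"api": "step_arm", "payload": {"increments": [{"delta_pos": [0,0,-2],"dr": [0,0,0],"fingers": 1},{"delta_pos": [0,0,-5],"dr": [0,0,0],"fingers": 1},{"delta_pos": [0,0,-9],"dr": [0,0,0],"fingers": 1},{"delta_pos": [0,0,-13],"dr": [0,0,0],"fingers": 1},{"delta_pos": [0,0,-15],"dr": [0,0,0],"fingers": 1}]}}

```text
time: 3.85
tool_pos: [0.5536, -0.2593, 0.161]
tool_rot: [-3.14, 0.002, -3.099]
contact_force: [0.6, -0.3, -1.3]
opening: 0.0477
grip_force: 35.0
```

```bash
python3 - <<'E'
from h import *
s=robot.observe(); print(s["tool_pos"],s["tool_rot"],s["opening"])
im=viewer.read_camera("scene"); u=proj("scene",s["tool_pos"]+[.03,0,0]).astype(int); print(u)
c=im[max(0,u[1]-75):u[1]+75,max(0,u[0]-100):u[0]+100]; cv2.imwrite("pics/lift1.png",cv2.resize(c[:,:,::-1],None,fx=2.5,fy=2.5,interpolation=cv2.INTER_CUBIC))
a=plan(BAY["low"],(-125,0),.16,"above low bay front")
E
```

```text
[ 0.55359334 -0.25928863  0.16102746] [-3.14001398e+00  2.47061344e-03 -3.09876330e+00] 0.0476878313956304
[155 171]
above low bay front pos [6.18, 49.71, 0.11] dr [-0.2, 0.3, -5.4] tcp [0.4713, 0.2342, 0.16]
```

View pics/lift1.png

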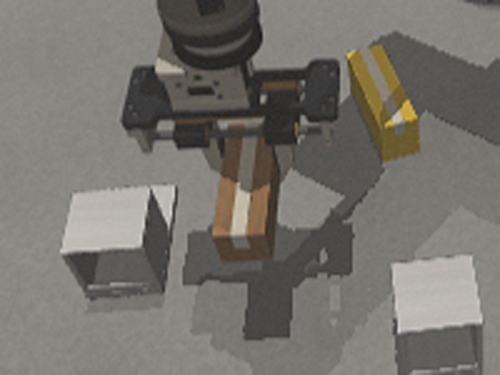

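The crop shows the low carton, centre near (243,200), hanging level in the gripper. Next I'll carry it to the low bay.

Request:
{"api": "step_arm", "payload": {"increments": [{"delta_pos": [0.8,3.5,0],"dr": [0,0,0],"fingers": 1},{"delta_pos": [1.6,8,0],"dr": [0,0,0],"fingers": 1},{"delta_pos": [2.4,13.5,0],"dr": [0,0,0],"fingers": 1},{"delta_pos": [3,19.5,0],"dr": [0,0,0],"fingers": 1},{"delta_pos": [3.5,25.5,0],"dr": [0,0,0],"fingers": 1}]}}

```text
time: 4.53
tool_pos: [0.5062, -0.004, 0.158]
tool_rot: [3.141, -0.001, -3.099]
contact_force: [0.9, 0.5, -0.6]
opening: 0.0477
grip_force: 35.0
```

Request:
{"api": "step_arm", "payload": {"increments": [{"delta_pos": [0.6,5.5,0],"dr": [0,0,-1],"fingers": 1},{"delta_pos": [1.2,11,0],"dr": [0,0,-2],"fingers": 1},{"delta_pos": [1.9,17,0],"dr": [0,0,-3.5],"fingers": 1},{"delta_pos": [2.5,22,0],"dr": [0,0,-5.4],"fingers": 1},{"delta_pos": [2.7,24.2,0],"dr": [0,0,-5.4],"fingers": 1}]}}

```text
time: 5.15
tool_pos: [0.4684, 0.2374, 0.1579]
tool_rot: [3.141, -0.001, -3.001]
contact_force: [0.6, -0.5, -0.8]
opening: 0.0479
grip_force: 35.0
```

```bash
python3 - <<'E'
from h import *
s=robot.observe(); print(s["tool_pos"],s["tool_rot"],s["opening"])
a=plan(BAY["low"],(-125,0),.024,"down")
E
```

```text
[0.46843435 0.23738427 0.15785247] [ 3.14137800e+00 -1.30570717e-03 -3.00133938e+00] 0.04787179965255397
down pos [-0.26, -0.36, 13.38] dr [0.0, -0.1, 0.1] tcp [0.4713, 0.2342, 0.024]
```

Request:
{"api": "step_arm", "payload": {"increments": [{"delta_pos": [-0.2,-0.3,3],"dr": [0,0,0],"fingers": 1},{"delta_pos": [-0.2,-0.3,7],"dr": [0,0,0],"fingers": 1},{"delta_pos": [-0.2,-0.3,10.5],"dr": [0,0,0],"fingers": 1},{"delta_pos": [-0.2,-0.3,13],"dr": [0,0,0],"fingers": 1},{"delta_pos": [-0.2,-0.3,13.3],"dr": [0,0,0],"fingers": 1}]}}

```text
time: 5.78
tool_pos: [0.4705, 0.2317, 0.0236]
tool_rot: [-3.141, -0.005, -3.005]
contact_force: [0.0, -0.0, -0.6]
opening: 0.0475
grip_force: 35.0
```

```bash
cat > look.py <<'E'
import sys
from h import *
s=robot.observe(); print(s["time"],s["tool_pos"],s["tool_rot"],s["opening"],s["contact_force"])
C=[]
for n in ("scene","top"):
    im=viewer.read_camera(n); b=BAY[sys.argv[1]]; u=proj(n,np.array([b[0]-.05,b[1],.05])).astype(int)
    y,x=max(0,u[1]-60),max(0,u[0]-62); C.append(cv2.resize(im[y:y+120,x:x+125,::-1],(375,360),interpolation=cv2.INTER_CUBIC)); print(n,"origin",x,y)
cv2.imwrite(f"pics/{sys.argv[2]}.png",np.hstack(C))
E
python3 look.py low ent1
```

```text
5.775 [0.47048413 0.2317216  0.02357846] [-3.14083369 -0.00473042 -3.0045329 ] 0.04753447666609878 [ 0.01807543 -0.00223314 -0.56222934]
scene origin 286 123
top origin 110 132
```

View pics/ent1.png

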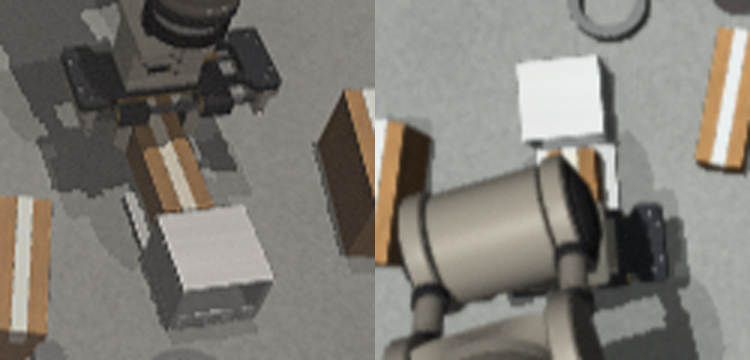

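The picture (scene left, top right) shows the carton's front lined up on the deck in front of the roof, in the middle of the bay. In the top half, the deck spans columns 537-617 and the carton's edge is at 600. Next I'll slide it in.

Request:
{"api": "step_arm", "payload": {"increments": [{"delta_pos": [-1.2,0.1,0],"dr": [0,0,0],"fingers": 1},{"delta_pos": [-3,0.2,0],"dr": [0,0,0],"fingers": 1},{"delta_pos": [-5,0.2,0],"dr": [0,0,0],"fingers": 1},{"delta_pos": [-7,0.2,0],"dr": [0,0,0],"fingers": 1},{"delta_pos": [-8,0.2,0.1],"dr": [0,0,0],"fingers": 1}]}}

```text
time: 6.5
tool_pos: [0.5533, 0.2456, 0.0259]
tool_rot: [3.141, 0.003, -3.005]
contact_force: [0.5, 0.1, -0.7]
opening: 0.0482
grip_force: 35.0
```

```bash
python3 - <<'E'
from h import *
s=robot.observe(); print(s["tool_pos"],s["tool_rot"],s["opening"],s["contact_force"])
a=plan(BAY["low"],(-38,0),.0195,"home")
E
```

```text
[0.55331302 0.24559391 0.02590656] [ 3.14105008  0.00324156 -3.00468757] 0.04817590911928385 [ 0.51589799  0.09780915 -0.70931257]
home pos [-0.42, 0.0, 0.64] dr [0.0, 0.2, -0.1] tcp [0.5575, 0.2462, 0.0195]
```

Now I'll lower it onto the deck and creep forward against the stop with a lighter grip.

Request:
{"api": "step_arm", "payload": {"increments": [{"delta_pos": [0,0,0.2],"dr": [0,0,0],"fingers": 1},{"delta_pos": [-0.1,0,0.4],"dr": [0,0,0],"fingers": 1},{"delta_pos": [-0.3,0,0.5],"dr": [0,0,0],"fingers": 1},{"delta_pos": [-0.5,0,0.5],"dr": [0,0,0],"fingers": 1},{"delta_pos": [-0.6,0,0.5],"dr": [0,0,0],"fingers": 1}], "newtons": 12}}

```text
time: 7.12
tool_pos: [0.5558, 0.2459, 0.0195]
tool_rot: [-3.141, -0.003, -3.004]
contact_force: [-6.0, -0.9, 2.0]
opening: 0.0479
grip_force: 12.0
```

Request:
{"api": "step_arm", "payload": {"increments": [{"delta_pos": [0,0,0],"dr": [0,0,0],"fingers": 1},{"delta_pos": [0,0,0],"dr": [0,0,0],"fingers": 1},{"delta_pos": [-0.1,0,0],"dr": [0,0,0],"fingers": 1},{"delta_pos": [-0.2,0,0],"dr": [0,0,0],"fingers": 1},{"delta_pos": [-0.2,0,0],"dr": [0,0,0],"fingers": 1}]}}

```text
time: 7.75
tool_pos: [0.5559, 0.2459, 0.0193]
tool_rot: [-3.141, -0.007, -3.004]
contact_force: [-11.7, -1.1, 5.6]
opening: 0.0479
grip_force: 12.0
```

It has stopped against the stop, with -12 N along x. Releasing and lifting away.

Request:
{"api": "step_arm", "payload": {"increments": [{"delta_pos": [0,0,0],"dr": [0,0,0],"fingers": -0.3},{"delta_pos": [0,0,0],"dr": [0,0,0],"fingers": -0.5},{"delta_pos": [0,0,0],"dr": [0,0,0],"fingers": -0.7},{"delta_pos": [0.3,0,0],"dr": [0,0,0],"fingers": -1},{"delta_pos": [0.3,0,0],"dr": [0,0,0],"fingers": -1}]}}

```text
time: 8.38
tool_pos: [0.5558, 0.2458, 0.0197]
tool_rot: [-3.142, -0.0, -3.004]
contact_force: [0.0, -0.6, -0.1]
opening: 0.0903
grip_force: 0.0
```

Request:
{"api": "step_arm", "payload": {"increments": [{"delta_pos": [0,0,-2],"dr": [0,0,0],"fingers": -1},{"delta_pos": [0,0,-5],"dr": [0,0,0],"fingers": -1},{"delta_pos": [0,0,-9],"dr": [0,0,0],"fingers": -1},{"delta_pos": [0,0,-13],"dr": [0,0,0],"fingers": -1},{"delta_pos": [0,0,-14],"dr": [0,0,0],"fingers": -1}]}}

```text
time: 9.0
tool_pos: [0.5574, 0.2463, 0.1627]
tool_rot: [3.141, 0.005, -3.004]
contact_force: [0.5, -1.1, -0.1]
opening: 0.0916
grip_force: 0.0
```

```bash
python3 - <<'E'
from h import *
s=robot.observe(); print(s["tool_pos"],s["tool_rot"],s["opening"],s["contact_force"])
a=plan(CAR["mid"],(-38,0),.15,"above mid")
E
```

```text
[0.55736226 0.24631339 0.16268938] [ 3.1406999   0.00534814 -3.00434796] 0.09162622040825165 [ 0.52565377 -1.14123529 -0.14939486]
above mid pos [-1.88, -15.91, 1.26] dr [0.1, 0.3, 15.9] tcp [0.5979, 0.0913, 0.15]
```

Request:
{"api": "step_arm", "payload": {"increments": [{"delta_pos": [-0.4,-3.5,0.3],"dr": [0,0,3],"fingers": -1},{"delta_pos": [-0.9,-8,0.6],"dr": [0,0,8],"fingers": -1},{"delta_pos": [-1.5,-12.5,1],"dr": [0,0,13],"fingers": -1},{"delta_pos": [-1.9,-15.9,1.3],"dr": [0,0,15.9],"fingers": -1},{"delta_pos": [-1.9,-15.9,1.3],"dr": [0,0,15.9],"fingers": -1}], "newtons": 35}}

```text
time: 9.62
tool_pos: [0.5965, 0.0885, 0.1451]
tool_rot: [-3.141, -0.002, 2.998]
contact_force: [-1.0, -0.7, 0.3]
opening: 0.0922
grip_force: 0.0
```

```bash
python3 look.py low in1; python3 - <<'E'
from h import *
a=plan(CAR["mid"],(-38,0),.028,"grasp mid")
E
```

```text
9.625 [0.59645152 0.0885448  0.14510675] [-3.14090653e+00 -2.28848626e-03  2.99762152e+00] 0.09220785684902694 [-1.01676061 -0.68721043  0.28340624]
scene origin 286 123
top origin 110 132
grasp mid pos [-0.19, 0.05, 11.77] dr [0.0, -0.1, -0.1] tcp [0.5979, 0.0913, 0.028]
```

View pics/in1.png

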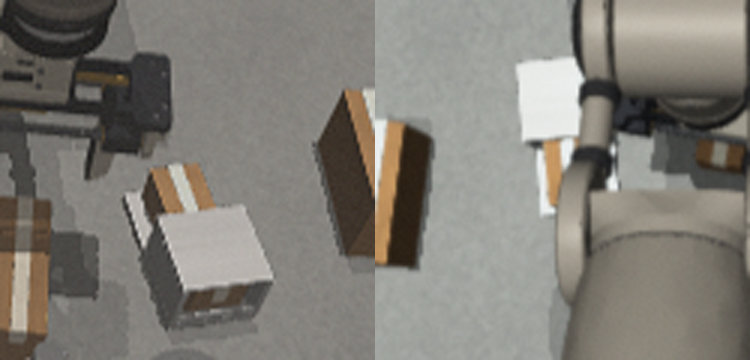

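In the scene half, the low carton sits squarely under the roof, with its lid at (180,190) and its far end just behind the stop at (215,297). Next is the mid carton.

Request:
{"api": "step_arm", "payload": {"increments": [{"delta_pos": [-0.1,0,3.5],"dr": [0,0,0],"fingers": -1},{"delta_pos": [-0.1,0,7],"dr": [0,0,0],"fingers": -1},{"delta_pos": [-0.1,0,10.5],"dr": [0,0,0],"fingers": -1},{"delta_pos": [-0.1,0,12],"dr": [0,0,0],"fingers": -1},{"delta_pos": [-0.1,0,12.1],"dr": [0,0,0],"fingers": -0.3}]}}

```text
time: 10.35
tool_pos: [0.5971, 0.0917, 0.0251]
tool_rot: [-3.142, -0.002, 3.003]
contact_force: [-0.1, -0.2, 0.4]
opening: 0.0855
grip_force: 0.0
```

Request:
{"api": "step_arm", "payload": {"increments": [{"delta_pos": [0,0,0],"dr": [0,0,0],"fingers": 1},{"delta_pos": [0,0,0],"dr": [0,0,0],"fingers": 1},{"delta_pos": [0,0,0],"dr": [0,0,0],"fingers": 1},{"delta_pos": [0,0,0],"dr": [0,0,0],"fingers": 1},{"delta_pos": [0,0,0],"dr": [0,0,0],"fingers": 1}]}}

```text
time: 10.98
tool_pos: [0.5979, 0.0908, 0.0263]
tool_rot: [3.141, 0.001, 3.001]
contact_force: [-0.6, -0.6, 3.7]
opening: 0.0478
grip_force: 34.9
```

```bash
python3 - <<'E'
from h import *
s=robot.observe(); print(s["tool_pos"],s["tool_rot"],s["opening"],s["contact_force"])
o=s["tool_pos"]; src=(o,Ro.from_euler("xyz",s["tool_rot"]))
a=plan(BAY["mid"],(-125,0),o[2]+.15,"mid bay front, from here")
E
```

```text
[0.59789758 0.09082335 0.02626451] [3.14133520e+00 8.05247011e-04 3.00112296e+00] 0.04784764818689442 [-0.63722473 -0.55231134  3.7230259 ]
mid bay front, from here pos [11.98, -55.32, -15.02] dr [0.0, 0.0, -11.7] tcp [0.4017, -0.4402, 0.1763]
```

Request:
{"api": "step_arm", "payload": {"increments": [{"delta_pos": [0,0,-2],"dr": [0,0,0],"fingers": 1},{"delta_pos": [0,0,-5],"dr": [0,0,0],"fingers": 1},{"delta_pos": [0,0,-9],"dr": [0,0,0],"fingers": 1},{"delta_pos": [0,0,-13],"dr": [0,0,0],"fingers": 1},{"delta_pos": [0.2,-0.5,-15],"dr": [0,0,0],"fingers": 1}]}}

```text
time: 11.6
tool_pos: [0.5955, 0.0863, 0.1778]
tool_rot: [3.141, 0.003, 3.002]
contact_force: [-0.1, -0.4, -2.1]
opening: 0.0476
grip_force: 34.9
```

Request:
{"api": "step_arm", "payload": {"increments": [{"delta_pos": [1.2,-4,0],"dr": [0,0,0],"fingers": 1},{"delta_pos": [2.5,-9,0],"dr": [0,0,0],"fingers": 1},{"delta_pos": [3.8,-14.5,0],"dr": [0,0,0],"fingers": 1},{"delta_pos": [5,-20,0],"dr": [0,0,0],"fingers": 1},{"delta_pos": [6.2,-25.5,0],"dr": [0,0,0],"fingers": 1}]}}

```text
time: 12.22
tool_pos: [0.4968, -0.1591, 0.1754]
tool_rot: [3.141, -0.001, 3.001]
contact_force: [1.1, -0.8, -2.1]
opening: 0.0484
grip_force: 34.9
```

Request:
{"api": "step_arm", "payload": {"increments": [{"delta_pos": [1.2,-5.5,0],"dr": [0,0,-2],"fingers": 1},{"delta_pos": [2.4,-11.5,0],"dr": [0,0,-5],"fingers": 1},{"delta_pos": [3.6,-17.5,0],"dr": [0,0,-8],"fingers": 1},{"delta_pos": [4.8,-23.5,0],"dr": [0,0,-11],"fingers": 1},{"delta_pos": [5.6,-28.5,0],"dr": [0,0,-11.7],"fingers": 1}]}}

```text
time: 12.85
tool_pos: [0.4011, -0.434, 0.1753]
tool_rot: [3.141, -0.001, -3.078]
contact_force: [0.8, -0.6, -1.8]
opening: 0.0481
grip_force: 34.9
```

```bash
python3 - <<'E'
from h import *
s=robot.observe(); print(s["tool_pos"],s["tool_rot"],s["opening"],s["contact_force"])
a=plan(BAY["mid"],(-125,0),.0405,"down")
E
```

```text
[ 0.40110876 -0.43400593  0.17525112] [ 3.14094953e+00 -5.05020617e-04 -3.07803487e+00] 0.04813166465798031 [ 0.82822645 -0.64127543 -1.76982595]
down pos [-0.02, -0.63, 13.47] dr [0.0, -0.0, -0.1] tcp [0.4017, -0.4402, 0.0405]
```

Request:
{"api": "step_arm", "payload": {"increments": [{"delta_pos": [0,-0.7,2],"dr": [0,0,0],"fingers": 1},{"delta_pos": [0,-0.7,6],"dr": [0,0,0],"fingers": 1},{"delta_pos": [0,-0.7,10],"dr": [0,0,0],"fingers": 1},{"delta_pos": [0,-0.7,13],"dr": [0,0,0],"fingers": 1},{"delta_pos": [0,-0.7,13.4],"dr": [0,0,0],"fingers": 1}]}}

```text
time: 13.48
tool_pos: [0.4018, -0.4375, 0.0392]
tool_rot: [3.137, -0.003, -3.078]
contact_force: [-0.7, 0.4, -0.7]
opening: 0.0478
grip_force: 34.9
```

```bash
python3 look.py mid ent2; python3 - <<'E'
from h import *
a=plan(BAY["mid"],(-125,0),.0405,"entry")
a=plan(BAY["mid"],(-43,0),.0405,"near home")
E
```

```text
13.475 [ 0.40184103 -0.43748564  0.03917593] [ 3.13675707e+00 -2.95279969e-03 -3.07776161e+00] 0.04784972695090453 [-0.72854653  0.44892532 -0.73158061]
scene origin 44 107
top origin 333 160
entry pos [0.14, -0.1, 0.12] dr [0.0, -0.0, -0.0] tcp [0.4017, -0.4402, 0.0405]
near home pos [-8.06, -0.1, 0.12] dr [0.0, -0.0, -0.0] tcp [0.4835, -0.4349, 0.0405]
```

View pics/ent2.png

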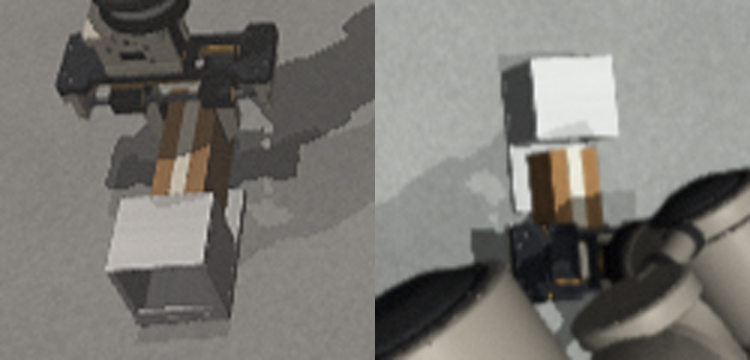

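```bash
python3 - <<'E'
from h import *
def inbay(b,p): a=np.radians(b[2]); R=np.array([[np.cos(a),np.sin(a)],[-np.sin(a),np.cos(a)]]); return (R@(p[:2]-np.array(b[:2]))*1e3).round(1)
b=BAY["mid"]
print("lid tape top", [inbay(b,plane("top",(333+(c-375)/3,160+r/3),.075)) for c,r in ((575,150),(576,200))])
print("lid edges top",[inbay(b,plane("top",(333+(c-375)/3,160+r/3),.075)) for c,r in ((550,152),(596,150))])
print("lid tape scene",[inbay(b,plane("scene",(44+c/3,107+r/3),.075)) for c,r in ((189,160),(178,192))])
print("roof front scene",[inbay(b,plane("scene",(44+c/3,107+r/3),.089)) for c,r in ((120,199),(212,194))])
print("deck left top",[inbay(b,plane("top",(333+(c-375)/3,160+r/3),.01)) for c,r in ((511,148),(513,208))])
E
```

```text
lid tape top [array([-18.3,  -1.5]), array([-68. ,   1.8])]
lid edges top [array([-19.3,  24. ]), array([-19.1, -22.7])]
lid tape scene [array([-56.1,  10.9]), array([-17.6,   6.3])]
roof front scene [array([ -1.6, -37.9]), array([-0.8, 42.8])]
deck left top [array([-9.8, 39.3]), array([-73.1,  42.2])]
```

The entry looks good: in the top half the carton is centred on the deck to within 2 mm, with its tape at (575,150-200). Sliding in.

Request:
{"api": "step_arm", "payload": {"increments": [{"delta_pos": [-1.2,0,0],"dr": [0,0,0],"fingers": 1},{"delta_pos": [-3,0,0],"dr": [0,0,0],"fingers": 1},{"delta_pos": [-5,0,0],"dr": [0,0,0],"fingers": 1},{"delta_pos": [-7,0,0],"dr": [0,0,0],"fingers": 1},{"delta_pos": [-8,0,0],"dr": [0,0,0],"fingers": 1}]}}

```text
time: 14.2
tool_pos: [0.4851, -0.4336, 0.0424]
tool_rot: [-3.14, 0.001, -3.076]
contact_force: [-0.1, -0.6, -1.7]
opening: 0.048
grip_force: 34.9
```

Request:
{"api": "step_arm", "payload": {"increments": [{"delta_pos": [0,0,0.2],"dr": [0,0,0],"fingers": 1},{"delta_pos": [-0.1,0,0.4],"dr": [0,0,0],"fingers": 1},{"delta_pos": [-0.3,0,0.5],"dr": [0,0,0],"fingers": 1},{"delta_pos": [-0.5,0,0.5],"dr": [0,0,0],"fingers": 1},{"delta_pos": [-0.6,0,0.5],"dr": [0,0,0],"fingers": 1}], "newtons": 12}}

```text
time: 14.82
tool_pos: [0.4874, -0.4338, 0.0368]
tool_rot: [3.141, -0.003, -3.078]
contact_force: [-8.3, -0.8, 1.7]
opening: 0.048
grip_force: 12.0
```

```bash
python3 - <<'E'
from h import *
a=plan(BAY["mid"],(-38,0),.036,"home")
E
```

```text
home pos [-0.1, -0.08, 0.07] dr [0.0, -0.1, -0.0] tcp [0.4885, -0.4346, 0.036]
```

Contact (-8 N), about 1 mm from the predicted home. A little more push, then release.

Request:
{"api": "step_arm", "payload": {"increments": [{"delta_pos": [0,0,0],"dr": [0,0,0],"fingers": 1},{"delta_pos": [0,0,0],"dr": [0,0,0],"fingers": 1},{"delta_pos": [-0.1,0,0],"dr": [0,0,0],"fingers": 1},{"delta_pos": [-0.2,0,0],"dr": [0,0,0],"fingers": 1},{"delta_pos": [-0.2,0,0],"dr": [0,0,0],"fingers": 1}]}}

```text
time: 15.45
tool_pos: [0.4875, -0.4338, 0.0368]
tool_rot: [3.14, -0.006, -3.078]
contact_force: [-13.7, -0.6, 4.4]
opening: 0.0477
grip_force: 12.0
```

Request:
{"api": "step_arm", "payload": {"increments": [{"delta_pos": [0,0,0],"dr": [0,0,0],"fingers": -0.3},{"delta_pos": [0,0,0],"dr": [0,0,0],"fingers": -0.5},{"delta_pos": [0,0,0],"dr": [0,0,0],"fingers": -0.7},{"delta_pos": [0.3,0,0],"dr": [0,0,0],"fingers": -1},{"delta_pos": [0.3,0,0],"dr": [0,0,0],"fingers": -1}]}}

```text
time: 16.08
tool_pos: [0.4877, -0.4335, 0.0367]
tool_rot: [3.141, -0.0, -3.078]
contact_force: [0.1, 1.4, -0.7]
opening: 0.0903
grip_force: 0.0
```

Request:
{"api": "step_arm", "payload": {"increments": [{"delta_pos": [0,0,-2],"dr": [0,0,0],"fingers": -1},{"delta_pos": [0,0,-5],"dr": [0,0,0],"fingers": -1},{"delta_pos": [0,0,-9],"dr": [0,0,0],"fingers": -1},{"delta_pos": [0,0,-13],"dr": [0,0,0],"fingers": -1},{"delta_pos": [0,0,-14],"dr": [0,0,0],"fingers": -1}]}}

```text
time: 16.7
tool_pos: [0.4888, -0.4345, 0.1799]
tool_rot: [-3.137, 0.004, -3.078]
contact_force: [0.4, 0.3, -0.3]
opening: 0.092
grip_force: 0.0
```

```bash
python3 - <<'E'
from h import *
s=robot.observe(); print(s["tool_pos"],s["tool_rot"],s["opening"],s["contact_force"])
a=plan(CAR["tall"],(-38,0),.18,"above tall")
im=viewer.read_camera("top")
for c,q,r in cartons(im): print("top carton",c.round(1),np.round(r[0],1))
E
```

```text
[ 0.48877451 -0.4345405   0.17990751] [-3.13726538  0.00353364 -3.07763298] 0.09196519195917333 [ 0.41766032  0.31929194 -0.25036293]
above tall pos [-5.71, 86.69, -0.36] dr [-0.2, 0.2, 7.2] tcp [0.4904, 0.4342, 0.18]
top carton [112.4 196.2] [107.9 195.5]
top carton [175.4 188.9] [174.4 189. ]
```

Request:
{"api": "step_arm", "payload": {"increments": [{"delta_pos": [-0.3,4.5,-0.3],"dr": [0,0,0],"fingers": -1},{"delta_pos": [-0.7,10,-0.3],"dr": [0,0,0],"fingers": -1},{"delta_pos": [-1.1,16,-0.3],"dr": [0,0,0],"fingers": -1},{"delta_pos": [-1.5,22,-0.3],"dr": [0,0,0],"fingers": -1},{"delta_pos": [-1.8,28,-0.3],"dr": [0,0,0],"fingers": -1}], "newtons": 40}}

```text
time: 17.38
tool_pos: [0.4869, -0.1508, 0.1781]
tool_rot: [3.14, -0.002, -3.078]
contact_force: [0.9, -0.2, 0.6]
opening: 0.0919
grip_force: 0.0
```

Request:
{"api": "step_arm", "payload": {"increments": [{"delta_pos": [-0.4,6,0],"dr": [0,0,0],"fingers": -1},{"delta_pos": [-0.8,12,0],"dr": [0,0,0],"fingers": -1},{"delta_pos": [-1.2,18,0],"dr": [0,0,0],"fingers": -1},{"delta_pos": [-1.6,24,0],"dr": [0,0,0],"fingers": -1},{"delta_pos": [-2,30,0],"dr": [0,0,0],"fingers": -1}]}}

```text
time: 18.0
tool_pos: [0.4877, 0.1495, 0.1783]
tool_rot: [-3.141, -0.002, -3.078]
contact_force: [1.4, -0.4, 0.0]
opening: 0.0917
grip_force: 0.0
```

Request:
{"api": "step_arm", "payload": {"increments": [{"delta_pos": [-0.4,6,0],"dr": [0,0,1],"fingers": -1},{"delta_pos": [-0.8,12,0],"dr": [0,0,3],"fingers": -1},{"delta_pos": [-1.2,18,0],"dr": [0,0,5],"fingers": -1},{"delta_pos": [-1.6,24,0],"dr": [0,0,7.2],"fingers": -1},{"delta_pos": [-1.9,28.6,0],"dr": [0,0,7.2],"fingers": -1}]}}

```text
time: 18.62
tool_pos: [0.4883, 0.4363, 0.1775]
tool_rot: [-3.14, -0.002, 3.081]
contact_force: [0.9, 0.8, -0.0]
opening: 0.0919
grip_force: 0.0
```

```bash
python3 look.py mid in2; python3 - <<'E'
from h import *
a=plan(CAR["tall"],(-38,0),.045,"grasp tall")
im=viewer.read_camera("scene")
for c,q,r in cartons(im): print("scene carton",c.round(1),np.round(r[0],1))
E
```

```text
18.625 [0.48827039 0.43633072 0.17748869] [-3.13996850e+00 -2.34535889e-03  3.08056973e+00] 0.09194741227173966 [ 0.85451639  0.81551506 -0.02652653]
scene origin 44 107
top origin 333 160
grasp tall pos [-0.34, -0.37, 13.19] dr [-0.0, -0.2, 0.2] tcp [0.4904, 0.4342, 0.045]
scene carton [410.  180.8] [416.5 179.5]
```

View pics/in2.png

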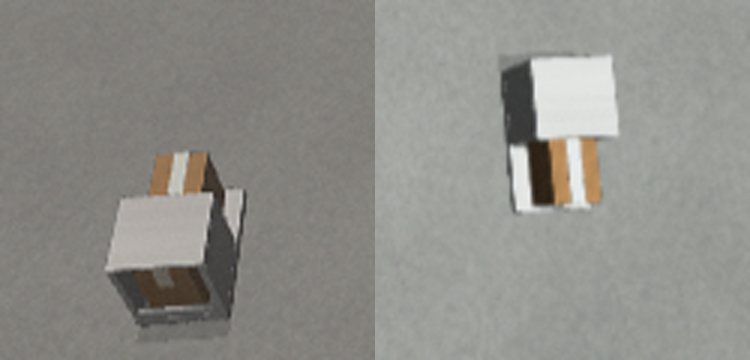

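The mid carton is straight under its roof. In the top half its lid is at columns 550-600, with a thin strip of deck in front at row 207. Next, grasp the tall carton.

Request:
{"api": "step_arm", "payload": {"increments": [{"delta_pos": [-0.2,-0.2,3.5],"dr": [0,0,0],"fingers": -1},{"delta_pos": [-0.2,-0.2,7.5],"dr": [0,0,0],"fingers": -1},{"delta_pos": [-0.2,-0.2,11],"dr": [0,0,0],"fingers": -1},{"delta_pos": [-0.2,-0.2,13.2],"dr": [0,0,0],"fingers": -1},{"delta_pos": [-0.2,-0.2,13.3],"dr": [0,0,0],"fingers": -0.3}]}}

```text
time: 19.4
tool_pos: [0.4902, 0.4297, 0.0441]
tool_rot: [-3.138, -0.004, 3.078]
contact_force: [0.5, 0.4, 0.1]
opening: 0.0854
grip_force: 0.0
```

Request:
{"api": "step_arm", "payload": {"increments": [{"delta_pos": [0,0,0],"dr": [0,0,0],"fingers": 1},{"delta_pos": [0,0,0],"dr": [0,0,0],"fingers": 1},{"delta_pos": [0,0,0],"dr": [0,0,0],"fingers": 1},{"delta_pos": [0,0,0],"dr": [0,0,0],"fingers": 1},{"delta_pos": [0,0,0],"dr": [0,0,0],"fingers": 1}]}}

```text
time: 20.02
tool_pos: [0.4915, 0.4324, 0.0474]
tool_rot: [3.141, 0.001, 3.08]
contact_force: [-0.4, -0.0, 3.2]
opening: 0.0481
grip_force: 39.9
```

Request:
{"api": "step_arm", "payload": {"increments": [{"delta_pos": [0,0,-2],"dr": [0,0,0],"fingers": 1},{"delta_pos": [0,0,-5],"dr": [0,0,0],"fingers": 1},{"delta_pos": [0,0,-9],"dr": [0,0,0],"fingers": 1},{"delta_pos": [0,0,-13],"dr": [0,0,0],"fingers": 1},{"delta_pos": [0,0,-15],"dr": [0,0,0],"fingers": 1}]}}

```text
time: 20.65
tool_pos: [0.4918, 0.4325, 0.1992]
tool_rot: [3.14, 0.002, 3.08]
contact_force: [-0.3, -0.0, -0.8]
opening: 0.0477
grip_force: 39.9
```

```bash
python3 - <<'E'
from h import *
s=robot.observe(); print(s["tool_pos"],s["tool_rot"],s["opening"],s["contact_force"])
a=plan(BAY["tall"],(-125,0),s["tool_pos"][2],"front of tall bay")
E
```

```text
[0.49179377 0.43252178 0.19919505] [3.13971473e+00 2.39985879e-03 3.07991663e+00] 0.04765328965774671 [-0.26191651 -0.00928868 -0.77094694]
front of tall bay pos [-5.59, -52.76, -0.09] dr [0.1, 0.1, -10.1] tcp [0.515, -0.0976, 0.1992]
```

Request:
{"api": "step_arm", "payload": {"increments": [{"delta_pos": [-0.4,-4,0],"dr": [0,0,0],"fingers": 1},{"delta_pos": [-0.9,-9,0],"dr": [0,0,0],"fingers": 1},{"delta_pos": [-1.5,-14.5,0],"dr": [0,0,0],"fingers": 1},{"delta_pos": [-2.1,-20,0],"dr": [0,0,0],"fingers": 1},{"delta_pos": [-2.7,-25.5,0],"dr": [0,0,0],"fingers": 1}]}}

```text
time: 21.28
tool_pos: [0.5022, 0.1743, 0.1966]
tool_rot: [-3.141, -0.0, 3.08]
contact_force: [0.5, -0.7, -0.6]
opening: 0.0482
grip_force: 39.9
```

Request:
{"api": "step_arm", "payload": {"increments": [{"delta_pos": [-0.6,-5.5,0],"dr": [0,0,-2],"fingers": 1},{"delta_pos": [-1.2,-11.5,0],"dr": [0,0,-4],"fingers": 1},{"delta_pos": [-1.8,-17.5,0],"dr": [0,0,-7],"fingers": 1},{"delta_pos": [-2.5,-23.5,0],"dr": [0,0,-10.1],"fingers": 1},{"delta_pos": [-2.9,-27.3,0],"dr": [0,0,-10.1],"fingers": 1}]}}

```text
time: 21.9
tool_pos: [0.5143, -0.1009, 0.1966]
tool_rot: [-3.141, -0.0, -3.028]
contact_force: [0.6, 0.8, -0.9]
opening: 0.0481
grip_force: 39.9
```

Request:
{"api": "step_arm", "payload": {"increments": [{"delta_pos": [0,0,2],"dr": [0,0,0],"fingers": 1},{"delta_pos": [0,0,5],"dr": [0,0,0],"fingers": 1},{"delta_pos": [0,0,8],"dr": [0,0,0],"fingers": 1},{"delta_pos": [0,0,10],"dr": [0,0,0],"fingers": 1},{"delta_pos": [0,0,10],"dr": [0,0,0],"fingers": 1}]}}

```text
time: 22.52
tool_pos: [0.5134, -0.0979, 0.0953]
tool_rot: [3.14, -0.003, -3.027]
contact_force: [0.5, -1.5, -0.5]
opening: 0.0474
grip_force: 39.9
```

```bash
python3 look.py tall ent3; python3 - <<'E'
from h import *
a=plan(BAY["tall"],(-125,0),.0605,"entry")
E
```

```text
22.525 [ 0.51343648 -0.09789283  0.09529497] [ 3.13987315 -0.00346813 -3.02704249] 0.04742661745457158 [ 0.50292423 -1.52889723 -0.51435553]
scene origin 166 138
top origin 220 121
entry pos [-0.02, 0.08, 3.67] dr [-0.0, 0.0, -0.0] tcp [0.515, -0.0976, 0.0605]
```

View pics/ent3.png

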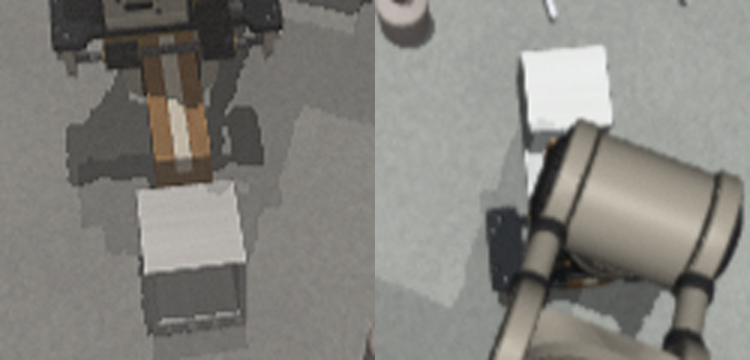

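The scene half shows the tall carton, with its lid at (180,130), in line in front of the tall bay's roof (138-245,225). Lowering it the rest of the way and sliding it in.

Request:
{"api": "step_arm", "payload": {"increments": [{"delta_pos": [0,0,1],"dr": [0,0,0],"fingers": 1},{"delta_pos": [0,0,2.2],"dr": [0,0,0],"fingers": 1},{"delta_pos": [0,0,3.2],"dr": [0,0,0],"fingers": 1},{"delta_pos": [0,0,3.5],"dr": [0,0,0],"fingers": 1},{"delta_pos": [0,0,3.5],"dr": [0,0,0],"fingers": 1}]}}

```text
time: 23.25
tool_pos: [0.5145, -0.0982, 0.0614]
tool_rot: [3.141, -0.0, -3.027]
contact_force: [0.8, 1.4, -1.7]
opening: 0.0476
grip_force: 39.9
```

Request:
{"api": "step_arm", "payload": {"increments": [{"delta_pos": [-1.2,0,0],"dr": [0,0,0],"fingers": 1},{"delta_pos": [-3,0,0],"dr": [0,0,0],"fingers": 1},{"delta_pos": [-5,0,0],"dr": [0,0,0],"fingers": 1},{"delta_pos": [-7,0,0],"dr": [0,0,0],"fingers": 1},{"delta_pos": [-8,0,0],"dr": [0,0,0],"fingers": 1}]}}

```text
time: 23.88
tool_pos: [0.5957, -0.089, 0.062]
tool_rot: [-3.141, 0.001, -3.027]
contact_force: [0.7, -0.7, 0.4]
opening: 0.0477
grip_force: 39.9
```

```bash
python3 - <<'E'
from h import *
s=robot.observe(); print(s["tool_pos"],s["tool_rot"],s["opening"],s["contact_force"])
a=plan(BAY["tall"],(-38,0),.0574,"home")
E
```

```text
[ 0.59573746 -0.08897112  0.06198672] [-3.14114357e+00  1.48683033e-03 -3.02661811e+00] 0.047740098885419135 [ 0.69541498 -0.66516041  0.3817866 ]
home pos [-0.58, 0.07, 0.46] dr [-0.0, 0.1, -0.0] tcp [0.6015, -0.0876, 0.0574]
```

Request:
{"api": "step_arm", "payload": {"increments": [{"delta_pos": [0,0,0.2],"dr": [0,0,0],"fingers": 1},{"delta_pos": [-0.2,0,0.4],"dr": [0,0,0],"fingers": 1},{"delta_pos": [-0.4,0,0.4],"dr": [0,0,0],"fingers": 1},{"delta_pos": [-0.6,0,0.4],"dr": [0,0,0],"fingers": 1},{"delta_pos": [-0.7,0,0.4],"dr": [0,0,0],"fingers": 1}], "newtons": 12}}

```text
time: 24.5
tool_pos: [0.6011, -0.0884, 0.0578]
tool_rot: [3.142, 0.0, -3.027]
contact_force: [-0.5, -0.1, -1.2]
opening: 0.048
grip_force: 12.0
```

Request:
{"api": "step_arm", "payload": {"increments": [{"delta_pos": [0,0,0],"dr": [0,0,0],"fingers": 1},{"delta_pos": [0,0,0],"dr": [0,0,0],"fingers": 1},{"delta_pos": [-0.1,0,0],"dr": [0,0,0],"fingers": 1},{"delta_pos": [-0.2,0,0],"dr": [0,0,0],"fingers": 1},{"delta_pos": [-0.2,0,0],"dr": [0,0,0],"fingers": 1}]}}

```text
time: 25.12
tool_pos: [0.6016, -0.088, 0.0576]
tool_rot: [3.141, -0.003, -3.027]
contact_force: [-6.2, 0.1, 3.0]
opening: 0.0478
grip_force: 12.0
```

Request:
{"api": "step_arm", "payload": {"increments": [{"delta_pos": [-0.1,0,0],"dr": [0,0,0],"fingers": 1},{"delta_pos": [-0.2,0,0],"dr": [0,0,0],"fingers": 1},{"delta_pos": [-0.2,0,0],"dr": [0,0,0],"fingers": 1},{"delta_pos": [-0.2,0,0],"dr": [0,0,0],"fingers": 1},{"delta_pos": [-0.2,0,0],"dr": [0,0,0],"fingers": 1}]}}

```text
time: 25.75
tool_pos: [0.6018, -0.0877, 0.0575]
tool_rot: [3.14, -0.007, -3.026]
contact_force: [-12.5, -0.1, 6.9]
opening: 0.0481
grip_force: 12.0
```

It's firmly against the stop. Releasing and retreating.

Request:
{"api": "step_arm", "payload": {"increments": [{"delta_pos": [0,0,0],"dr": [0,0,0],"fingers": -0.3},{"delta_pos": [0,0,0],"dr": [0,0,0],"fingers": -0.5},{"delta_pos": [0,0,0],"dr": [0,0,0],"fingers": -0.7},{"delta_pos": [0.3,0,0],"dr": [0,0,0],"fingers": -1},{"delta_pos": [0.3,0,0],"dr": [0,0,0],"fingers": -1}]}}

```text
time: 26.38
tool_pos: [0.6018, -0.0882, 0.0577]
tool_rot: [3.141, -0.0, -3.027]
contact_force: [-0.7, 1.0, -0.1]
opening: 0.0902
grip_force: 0.0
```

Request:
{"api": "step_arm", "payload": {"increments": [{"delta_pos": [0,0,-2],"dr": [0,0,0],"fingers": -1},{"delta_pos": [0,0,-5],"dr": [0,0,0],"fingers": -1},{"delta_pos": [0,0,-9],"dr": [0,0,0],"fingers": -1},{"delta_pos": [0,0,-13],"dr": [0,0,0],"fingers": -1},{"delta_pos": [0,0,-15],"dr": [0,0,0],"fingers": -1}]}}

```text
time: 27.0
tool_pos: [0.6028, -0.0884, 0.2104]
tool_rot: [-3.14, 0.004, -3.027]
contact_force: [0.2, 0.0, -0.5]
opening: 0.0922
grip_force: 0.0
```

Request:
{"api": "step_arm", "payload": {"increments": [{"delta_pos": [4,4,0],"dr": [0,0,0],"fingers": -1},{"delta_pos": [8,8,0],"dr": [0,0,0],"fingers": -1},{"delta_pos": [11,13,0],"dr": [0,0,0],"fingers": -1},{"delta_pos": [12,18,0],"dr": [0,0,0],"fingers": -1},{"delta_pos": [12,20,0],"dr": [0,0,0],"fingers": -1}]}}

```text
time: 27.62
tool_pos: [0.4587, 0.0988, 0.2082]
tool_rot: [3.141, 0.001, -3.025]
contact_force: [-0.5, -0.7, -0.7]
opening: 0.0919
grip_force: 0.0
```

```bash
python3 - <<'E'
from h import *
s=robot.observe(); print(s["time"],s["tool_pos"],s["contact_force"])
a=viewer.read_camera("scene")[130:290,60:420,::-1]; b=viewer.read_camera("top")[80:240,90:450,::-1]
cv2.imwrite("pics/end.png",cv2.resize(np.vstack([a,b]),None,fx=1.85,fy=1.85,interpolation=cv2.INTER_CUBIC))
E
```

```text
27.625 [0.45866049 0.09880585 0.20821436] [-0.50499697 -0.74105493 -0.72652376]
```

View pics/end.png

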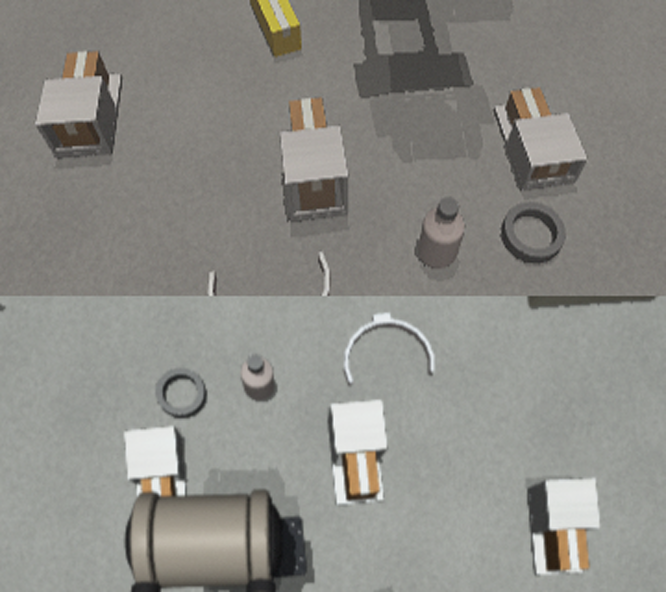

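The final picture shows all three cartons straight under their roofs: mid at (75,100), tall at (312,160) and low at (540,135). The ends are at the stops, the bottle, tape roll and headband haven't moved, and the gripper is clear. Handing in.

```bash
python3 -c "
from cell import robot
print(robot.hand_in())"
```

```text
the job is handed in; nothing more can be done
None
```

All three cartons are in their matching bays, lid up, pushed against the rear stops and released; the headband, tape roll and bottle were left where they were, and the job was handed in at about 28 s.

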